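# Clear the crocks and open the germination cabinet

## Robot

A 6-joint arm with a two-finger parallel gripper is mounted at the origin on the work surface. World frame = base frame: x ahead of the robot, y to its left, z up, the work surface at z = 0. Lengths are in mm, angles in rad, forces in N, time in s.
With the tool pointing down it reaches from about 350 to 975 mm from the base axis. Payload 7.1 kg.
Tool frame: the origin (TCP) lies at the very end of the fingers, on their centre line; the grasp point (between the pads) lies 19 mm behind it; z points along the fingers, y is the line along which they close (so a half turn about z gives the same grasp; the last joint's range is limited). The gripper opens to 88 mm and grips with 3 to 60 N. Pads are 20 mm wide; open, the fingers measure 115 mm over their backs; the gripper's body (75 mm by 178 mm) begins 61 mm behind the grasp point.
Start: joints at [-1.307, 0.423, 1.63, -0, 1.089, -0.019], TCP at [174.422, -600.151, 222.675] pointing down, gripper open.
Joint ranges: [-3, 3], [-0.9, 2.11], [0.09, 2.58], [-1.31, 4.45], [0.11, 2.69], [-2.54, 2.54]. Speed limits (rad/s): [2.39, 2.39, 3.01, 3.14, 3.14, 3.14].

## Interface

Orientations are given as a rotation vector (axis times angle).
In Python, from workcell import ctrl, optics gives the robot as it stands.
- The arm moves only by the shell command python3 -m jog 'ROWS'. ROWS is JSON, a list of rows, each a list of 7 numbers: the shift along the tool's x, y, z in units of 40 mm (1.0 is 40 mm), then the turn, a rotation vector about the tool's x, y, z in units of 6 degrees (1.0 is 6 degrees), then the opening, from 0 (shut) to 1 (fully open). A call has 1 to 20 rows; each row shifts and turns the commanded pose from where the row before left it, along the tool's axes as they then stand; what a row does not reach is not made up. A row lasts 1/10 s, in which the tool goes at most 50 mm and 8.59 degrees, less where a joint would pass 70% of its speed; a pose out of reach is approached as far as the arm can. A call is refused whole if a number of a shift passes 1 or a number of a turn 1, either way. A call with a gripper value outside its range is refused whole. The fingers move at their own pace and stop on an object; the grip force is fixed at half the most. Time passes only in rows, so rows that do not move let the fingers close. It gives the time, the measured TCP pose, the force, the opening and the grip force at its end, in the units of the state.
- ctrl.get_obs(): the state, without advancing time (a new reading comes with each control period).
- optics.get_image(name): name is "side" or "top"; returns the picture (480x640x3 uint8, red, green, blue); there is no depth.
- optics.camera_model(name): a dict with "fov_y" (degrees; the focal length in pixels is half the picture's height over the tangent of half this angle, whatever the lens; pixels are square), "cx", "cy" (the principal point, pixels), "view" (4x4, takes a point from world to camera coordinates). Camera axes: x right, y up, looking along -z (the intrinsics and any distortion apply to the point x, -y, -z); pixel columns grow to the right and rows downward; lengths in mm; the calibration is good to about 2 mm. A picture is of the moment at which its call begins. camera_model takes no time and is no camera call.
- ctrl.close_job(): hands the job in; it is judged then, once.
Trained networks look in the newest picture that a camera, given by its name, has taken for a name from the list of things; names that differ only in an ending like _2 or _b are one class to them, and where a whole thing is asked for, a point or a joint stands for the part that bears it (a point fixed in the world has none). Each returns a list of dicts, best first, with "conf" (0 to 1); they miss things now and then, are a little off and sometimes report something else, mostly with a low value. They report only what shows in the picture. A call takes as long as a camera call.
- optics.masks_of(target, camera): "pixels" (480x640 bool, what is visible of it) and "extent" ([centre column, centre row, width, height] in pixels, round what is visible of it).
The state is a dict: "t": time; "qpos": joint angles; "qvel": joint speeds; "joint_torque": joint torques, N m; "ee_pos": TCP position; "orientation": TCP orientation; "ft_force": force on the tool from outside, world axes, zero at the start; "moment": the same for the moment, N m; "width": finger opening in mm; "grasp_force": force on a finger pad.
Only numpy, scipy, OpenCV 4.12 (cv2) and the standard library are available. Lean on these libraries where they do the work, as an engineer would, in place of code of your own. Each camera call takes 0.05 s, during which the arm holds its last target. There are 200 camera calls.

## Task

Pick up the scraper block and use it, pressing only lightly, to sweep all four terracotta shards off the board in front of the germination cabinet into the black trough along the board's edge, without touching the shards with the gripper; then stand the scraper back on the bench clear of the cabinet. With the way clear, take the door by its black handle, without bumping the lamp hood above it, and swing it wide open, about square to the cabinet or further, and let go. Leave the two seedling cups and the bottle where they stand.

Things in the scene. Friction and masses are not known exactly. Their poses are not given: they have to be found in the camera images.
- cabinet: Fixed glazed bench-top cabinet, green-framed clear door facing the robot. Origin at bench level under the middle of the closed door's front face; +x into the cabinet, +y left, z up. Case x 0 to 200, y +-150, z to 291 mm. It stands on a plywood board, top at z = 30 mm, that reaches out in front of the door to x = -250 mm (y +-150). Black trough along the board's right edge (see trough).
- lamp (a point): White lamp hood fixed across the cabinet front just above the door, 300 mm wide (y). Origin at the middle of its underside, above the closed door's face; axes as the cabinet. It stands 42 mm proud of the door's face (local x -42 to +24), 233 to 285 mm above the bench: no room for an upright gripper over the handle, it must lean back towards the robot.
- board (a point): Centre of the free board surface in front of the door, on its top (30 mm above the bench); the surface is 250 mm (x) by 300 mm (y); axes as the cabinet.
- trough (a point): Centre of the floor of the open black trough, 6 mm above the bench; axes as the cabinet. Inside 240 mm (x) by 95 mm (y, -150 to -245 of the cabinet), floor 24 mm below the board's top, outer walls to 34 mm above the bench; no wall on the board's side.
- door (a joint): Door angle in rad: 0 closed, grows as it opens towards the robot, stop at 1.8. Stiff hinge at the left (+y) edge; the door stays where it is left. Seen from above it turns clockwise while opening.
- door_hinge (a point): A point on the upright hinge axis at the door's lower edge (34 mm above the bench), turning with the door: x axis into the door's face, y axis pointing away from the handle along the door. The door is 270 mm wide, 195 mm high, 12 mm thick.
- door_handle (a point): Black D-handle near the door's right edge; origin on the door's front face, 235 mm from the hinge axis, 156 mm above the bench; axes turn with the door (x into the door, z up). Its upright bar, 14 mm diameter, stands 60 mm out (local x = -60) and runs from z = -55 to +55 mm; arms at both ends run back to the door.
- handle_grip (a point): Middle of the handle's upright bar, on its axis, 156 mm above the bench; axes as the handle.
- scraper: Scraper block standing on its black rubber edge, 160 mm long (x), 30 mm thick (y), 74 mm high; yellow body up to z = 27 mm, above it a wooden grip 110 mm long, 24 mm thick (y), z = 27 to 74 mm. 0.2 kg. Origin at the centre of its underside.
- scraper_grip (a point): Centre of the wooden grip's length and thickness, 55 mm above the scraper's underside; axes as the scraper.
- shard0: Flat terracotta shard about 40 by 35 mm, 7 mm thick, lying on the board; origin at the centre of its underside.
- shard1: Flat terracotta shard about 40 by 35 mm, 7 mm thick, lying on the board; origin at the centre of its underside.
- shard2: Flat terracotta shard about 40 by 35 mm, 7 mm thick, lying on the board; origin at the centre of its underside.
- shard3: Flat terracotta shard about 40 by 35 mm, 7 mm thick, lying on the board; origin at the centre of its underside.
- cup0: Grey seedling cup with soil and a sprout, 72 mm wide, 87 mm high (sprout to 120 mm); bystander. Origin at its underside's centre.
- cup1: White seedling cup, same size; bystander. Origin at its underside's centre.
- bottle: Clear watering bottle with orange label and blue cap, 70 mm wide, 200 mm high; bystander. Origin at its underside's centre.

How it is judged (in metres and radians):
On the way, in this order (a step that is already met when the one before it is completed fails the run):
1. all four shards lie in the trough, the door still shut (x of shard0 in the frame of trough between -0.125 and 0.125 m and y of shard0 in the frame of trough between -0.052 and 0.052 m and z of each of shard0, shard1, shard2, shard3 in the frame of trough below 0.028 m and x of shard1 in the frame of trough between -0.125 and 0.125 m and y of shard1 in the frame of trough between -0.052 and 0.052 m and x of shard2 in the frame of trough between -0.125 and 0.125 m and y of shard2 in the frame of trough between -0.052 and 0.052 m and x of shard3 in the frame of trough between -0.125 and 0.125 m and y of shard3 in the frame of trough between -0.052 and 0.052 m and value of joint door below 0.15 rad), for 0.1 s.
2. the scraper stands on the bench, let go (height (world z) of scraper below 0.004 m and angle between scraper's own z axis and vertical below 0.15 rad and linear speed of scraper below 0.03 m/s and contact force between the fingers and scraper below 0.2 N), for 0.2 s.
3. the door is being swung open by its handle ((contact force between the fingers and door_c0 above 0.5 N or contact force between the fingers and door_c1 above 0.5 N or contact force between the fingers and door_c2 above 0.5 N) and value of joint door above 0.3 rad), for 0.05 s.
At the end, for the whole second after the job is handed in: All four shards lie in the trough (origin within its walls and below the board's top), the scraper stands upright (within 0.15 rad) and still on the bench, and the door is open at least 1.3 rad (75 degrees) and at rest (all of step 2 and x of shard0 in the frame of trough between -0.125 and 0.125 m and y of shard0 in the frame of trough between -0.052 and 0.052 m and z of each of shard0, shard1, shard2, shard3 in the frame of trough below 0.028 m and x of shard1 in the frame of trough between -0.125 and 0.125 m and y of shard1 in the frame of trough between -0.052 and 0.052 m and x of shard2 in the frame of trough between -0.125 and 0.125 m and y of shard2 in the frame of trough between -0.052 and 0.052 m and x of shard3 in the frame of trough between -0.125 and 0.125 m and y of shard3 in the frame of trough between -0.052 and 0.052 m and value of joint door above 1.3 rad and velocity of joint door between -0.05 and 0.05 rad/s); the robot touches nothing.
It fails at once if a seedling cup or the bottle was moved more than 30 mm or tipped over (distance of any of cup0, cup1, bottle from where it was at the start of the episode above 0.03 m or angle between any of cup0, cup1, bottle's own z axis and vertical above 0.4 rad).
It fails at once if the fingers pushed a shard (over 2 N) (contact force between the fingers and shard0 above 2 N or contact force between the fingers and shard1 above 2 N or contact force between the fingers and shard2 above 2 N or contact force between the fingers and shard3 above 2 N).
It fails at once if the scraper was pressed hard on the cabinet's board (over 120 N) (contact force between scraper and cabinet above 120 N).
It fails at once if the lamp hood was bumped (over 8 N) (contact force between any of the arm, the fingers and cabinet_c0 above 8 N).
It also fails if it takes over 69 s, if anything falls off the work surface, if the arm or the gripper's body presses on something with over 40 N, if the wrist force passes 120 N, or if a joint passes its speed limit or range.

## Working session

There is one attempt and no reset: what is moved stays moved. The work goes in short steps, Python scripts to look and compute and a shell command to move; the robot and the scene stay as the last step left them, time stands still between calls to the robot, and variables do not carry over. Pictures are saved under pics/ and viewed, at most 12 in all, crops included, and the job is handed in when it is done.

```bash
ls; mkdir -p pics; python3 - <<'E'
from workcell import ctrl, optics
import cv2
for n in ("side","top"):
    im=optics.get_image(n); cv2.imwrite(f"pics/{n}0.png",im[:,:,::-1])
    m=optics.camera_model(n); print(n,m)
    for t in ("cabinet","lamp","door","door_handle","trough","scraper","shard0","cup0","cup1","bottle"):
        try:
            for d in optics.masks_of(t,n)[:5]: print(t,round(d["conf"],2),[round(float(x)) for x in d["extent"]],d["pixels"].sum())
        except Exception as e: print(t,e)
print(ctrl.get_obs())
E
```

```text
pics
side {'fov_y': 44.44899710838503, 'cx': 310.7451324480786, 'cy': 245.9473414107875, 'view': array([[-6.56257360e-01, -7.54463914e-01, -1.05109635e-02,
         4.06356468e+02],
       [ 4.51083902e-01, -4.03458272e-01,  7.96080860e-01,
        -3.62845721e+02],
       [-6.04855017e-01,  5.17692597e-01,  6.05098987e-01,
        -1.01760850e+03],
       [ 0.00000000e+00,  0.00000000e+00,  0.00000000e+00,
         1.00000000e+00]])}
cabinet 0.93 [290, 247, 265, 256] 36344
lamp 0.57 [290, 248, 269, 259] 36240
door 0.75 [265, 242, 114, 99] 6644
door_handle 0.82 [266, 242, 117, 103] 6760
door_handle 0.63 [466, 248, 63, 35] 1478
door_handle 0.24 [287, 251, 272, 250] 36622
trough 0.65 [288, 250, 274, 249] 36286
scraper 0.79 [465, 246, 60, 40] 1539
shard0 0.79 [336, 304, 22, 13] 220
shard0 0.69 [283, 297, 18, 12] 199
shard0 0.57 [313, 288, 16, 17] 193
shard0 0.49 [296, 328, 22, 17] 284
cup0 0.8 [197, 403, 44, 66] 1911
cup0 0.61 [410, 210, 27, 46] 961
cup0 0.26 [288, 249, 268, 258] 36314
cup1 0.8 [197, 403, 44, 66] 1911
cup1 0.61 [410, 210, 27, 46] 961
cup1 0.26 [288, 249, 268, 258] 36314
[... 1185 characters left out ...]
28 [291, 212, 95, 28] 562
{'t': 1.1, 'qpos': array([-1.30700996e+00,  4.23099508e-01,  1.62989332e+00,  1.96053755e-05,
        1.08857778e+00, -1.90064501e-02]), 'qvel': array([-0.00022004, -0.00038512, -0.00024615,  0.00107908,  0.00037508,
       -0.00045457]), 'joint_torque': array([ 9.92191553e-05, -5.44594288e+01, -2.74049431e+01,  6.46387297e-02,
        1.68314396e-02,  4.82426344e-06]), 'ee_pos': array([ 174.4237883 , -600.16240013,  222.67799774]), 'orientation': array([3.11022255e+00, 4.42714302e-01, 3.13070658e-05]), 'ft_force': array([-0.07207991,  0.21847232,  0.4071357 ]), 'moment': array([-0.04103314,  0.01688658, -0.01918773]), 'grasp_force': 0.0, 'width': 87.68674509575756}
```

View pics/side0.png

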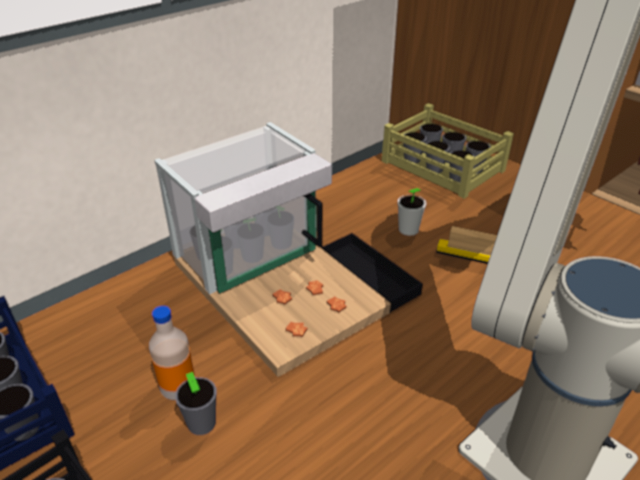

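View pics/top0.png

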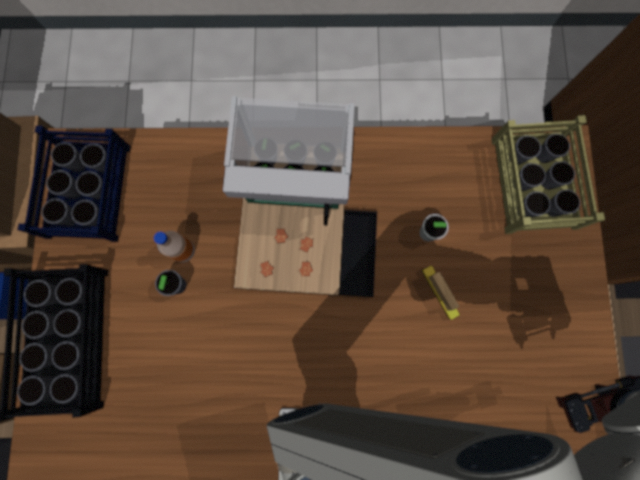

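```bash
python3 - <<'E'
import cv2
a=cv2.imread("pics/top0.png")[185:335,220:480]; cv2.imwrite("pics/topc.png",cv2.resize(a,None,fx=3,fy=3,interpolation=cv2.INTER_CUBIC))
a=cv2.imread("pics/side0.png")[180:380,180:440]; cv2.imwrite("pics/sidec.png",cv2.resize(a,None,fx=3,fy=3,interpolation=cv2.INTER_CUBIC))
E
```

```text
(no output)
```

View pics/topc.png

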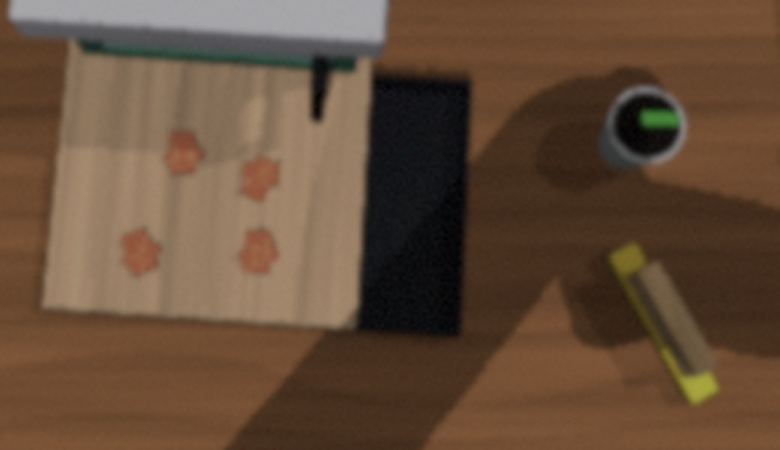

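View pics/sidec.png

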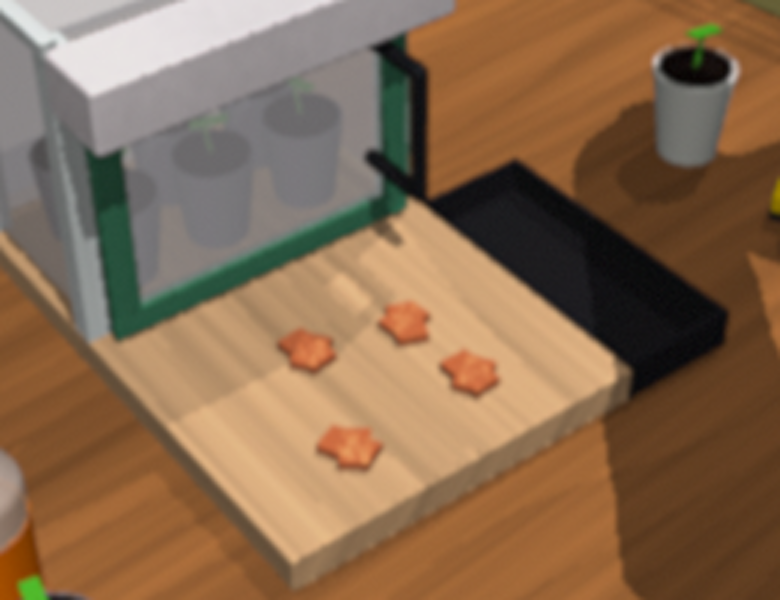

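```bash
cat > h.py <<'E'
import numpy as np
from workcell import ctrl, optics
from scipy.spatial.transform import Rotation as R
CM={n:optics.camera_model(n) for n in("side","top")}
def proj(n,P,k=0.):
    m=CM[n];P=np.atleast_2d(P);c=P@m["view"][:3,:3].T+m["view"][:3,3]
    f=240/np.tan(np.radians(m["fov_y"])/2);x,y=c[:,0]/-c[:,2],-c[:,1]/-c[:,2];s=1+k*(x*x+y*y)
    return np.c_[m["cx"]+f*x*s,m["cy"]+f*y*s]
def ray(n,uv,z,k=0.):
    from scipy.optimize import least_squares as L
    return L(lambda q:(proj(n,[q[0],q[1],z],k)[0]-uv),[600,0]).x
def cab2w(c,P): # c=(x,y,yaw)
    P=np.atleast_2d(P).astype(float);r=R.from_euler('z',c[2]).as_matrix();return P@r.T+[c[0],c[1],0]
E
cat > fit.py <<'E'
from h import *
from scipy.optimize import least_squares
T=lambda u,v:(220+(u+.5)/3-.5,185+(v+.5)/3-.5)
S=lambda u,v:(180+(u+.5)/3-.5,180+(v+.5)/3-.5)
pt=[((-250,150,30),T(43,309)),((-250,-150,30),T(357,328)),((-42,150,285),T(10,20)),((-42,-150,285),T(386,45))]
ps=[((-250,150,30),S(296,560)),((-250,-150,30),S(628,370)),((-60,-100,211),S(423,72)),((-60,-100,101),S(423,190)),((0,135,34),S(118,335)),((0,-135,34),S(405,205)),((-42,150,233),S(97,150)),((-42,150,285),S(92,97))]
def res(c,kt,ks):
    return np.r_[(proj("top",cab2w(c,[p for p,_ in pt]),kt)-[q for _,q in pt]).ravel(),(proj("side",cab2w(c,[p for p,_ in ps]),ks)-[q for _,q in ps]).ravel()]
for nk in(0,1):
    r=least_squares(lambda p:res(p[:3],p[3]*nk,p[4]*nk),[750,30,-.03,0,0],loss="soft_l1",x_scale=[10,10,.1,.1,.1]);print(r.x.round(4));print(r.fun.reshape(-1,2).round(1).tolist())
c=r.x[:3];kt,ks=r.x[3:]
Ci=lambda P:(np.array([*P,0])-[c[0],c[1],0])@R.from_euler('z',c[2]).as_matrix()
for uv in[(280,235.5),(306.5,244),(266.5,268.5),(305.8,268.5)]: w=ray("top",uv,33,kt);print("shard top",w.round(),Ci(w).round())
for uv in[(336,304),(283,297),(314,288),(296,328.5)]: w=ray("side",uv,33,ks);print("shard side",w.round(),Ci(w).round())
q=np.array([ray("top",T(*u),27,kt) for u in[(610,255),(640,243),(718,385),(690,404)]]);print("scr",q.round(),q.mean(0).round(1))
d=(q[2]+q[3]-q[0]-q[1])/2;print(np.hypot(*d),np.degrees(np.arctan2(d[1],d[0])),np.hypot(*(q[0]-q[1])))
print("cup",ray("top",T(646,126),87,kt),ray("top",(170,283),87,kt),"bottle",ray("top",(160,238),200,kt))
print("handle",cab2w(c,[(-60,-100,156)]),"trough",cab2w(c,[(-250,-245,0),(-10,-245,0)]))
E
python3 fit.py
```

```text
[ 6.810058e+02  7.169260e+01 -7.160000e-02  0.000000e+00  0.000000e+00]
[[0.5, -0.9], [0.4, -0.2], [-0.0, -0.9], [0.7, -1.2], [-0.9, 0.8], [1.8, 0.0], [-1.1, -0.0], [-1.0, 1.1], [0.6, 2.9], [1.4, 1.0], [1.1, 3.4], [-0.3, -1.0]]
[ 6.808642e+02  7.238250e+01 -7.210000e-02 -4.440000e-02 -1.861000e-01]
[[0.4, -1.0], [0.1, -0.2], [-0.1, -0.7], [0.3, -1.1], [-0.9, 0.0], [1.2, -0.1], [-1.3, 0.2], [-1.2, 1.3], [0.9, 2.8], [1.2, 1.2], [1.3, 3.6], [0.1, -0.6]]
shard top [591. 110.] [-92.  31.   0.]
shard top [565.  33.] [-112.  -48.    0.]
shard top [494. 148.] [-192.   62.    0.]
shard top [494.  35.] [-184.  -51.    0.]
shard side [496.  34.] [-182.  -52.    0.]
shard side [590. 106.] [-93.  27.   0.]
shard side [567.  35.] [-111.  -45.    0.]
shard side [496. 147.] [-190.   62.    0.]
scr [[ 489. -304.]
 [ 501. -334.]
 [ 364. -402.]
 [ 347. -374.]] [ 425.1 -353.5]
155.5435248690648 -153.76496219311062 31.84384284852092
cup [ 603.13799557 -329.59393671] [448.14214791 407.58574102] bottle [552.2432748  401.02062502]
handle [[613.81915472 -23.03747089 156.        ]] trough [[ 413.87124921 -153.97957673    0.        ]
 [ 653.24822557 -171.26145131    0.        ]]
```

```bash
cat >> h.py <<'E'
CAB=(681,72.2,-.072)
def rot(yaw,tilt=0):
    "tool heading: tool x horizontal dir at yaw(deg) when down; tilt leans the tool so that its z points forward along +x by tilt"
    return R.from_euler('z',yaw,degrees=True)*R.from_euler('x',180,degrees=True)*R.from_euler('y',tilt,degrees=True)
def plan(pos,Rt,frm=None):
    o=ctrl.get_obs();p,Rc=frm or (o["ee_pos"],R.from_rotvec(o["orientation"]))
    turn=(Rc.inv()*Rt).as_rotvec(degrees=True)/6
    d=np.array(pos)-p
    print("turn units",turn.round(2),"| shift before turn",(Rc.inv().apply(d)/40).round(3),"| shift after turn",(Rt.inv().apply(d)/40).round(3));return pos,Rt
E
python3 - <<'E'
from h import *
print(rot(0,45).apply([0,0,1]))
f=plan((425,-353.5,110),rot(26.2)); plan((425,-353.5,36),rot(26.2),f)
E
```

```text
[ 7.07106781e-01 -8.65956056e-17 -7.07106781e-01]
turn units [ 0.   -0.   -1.67] | shift before turn [ 7.736 -4.174  2.817] | shift after turn [ 8.343 -2.767  2.817]
turn units [0. 0. 0.] | shift before turn [-0.   -0.    1.85] | shift after turn [-0.   -0.    1.85]
```

```bash
python3 -m jog '[[0,0,0,0,0,-0.83,1],[0,0,0,0,0,-0.84,1],[0.5,-0.16,0.15,0,0,0,1],[0.8,-0.27,0.27,0,0,0,1],[0.8,-0.27,0.27,0,0,0,1],[0.8,-0.27,0.27,0,0,0,1],[0.8,-0.27,0.27,0,0,0,1],[0.8,-0.27,0.27,0,0,0,1],[0.8,-0.27,0.27,0,0,0,1],[0.8,-0.27,0.27,0,0,0,1],[0.8,-0.27,0.27,0,0,0,1],[0.8,-0.27,0.27,0,0,0,1],[0.643,-0.177,0.237,0,0,0,1],[0,0,0,0,0,0,1]]'; python3 - <<'E'
from h import *
im=optics.get_image("top"); import cv2; 
for n in("side",):
    im=optics.get_image(n); d=optics.masks_of("scraper",n); print([(x["conf"],x["extent"]) for x in d])
    cv2.imwrite("pics/s1.png",cv2.resize(im[160:340,340:600,::-1],None,fx=3,fy=3,interpolation=cv2.INTER_CUBIC))
plan((425,-353.5,36),rot(26.2))
print(proj("side",[(425,-353.5,55),(425+72,-353.5+35,27),(425-72,-353.5-35,27),(425,-353.5,110)]))
E
```

```text
t: 2.5
ee_pos: [426.2, -349.9, 108.6]
orientation: [-3.057, -0.715, 0.002]
ft_force: [-1.5, -0.3, -0.3]
width: 87.9
grasp_force: 0.0
[(0.63, [456.6, 241.6, 33.7, 38.9]), (0.44, [336.4, 304.2, 20.1, 14.1]), (0.43, [263.6, 242.1, 116.1, 98.8]), (0.39, [283.8, 295.9, 17.5, 12.1])]
turn units [-0.  0.  0.] | shift before turn [0.002 0.012 1.852] | shift after turn [0.002 0.012 1.852]
[[473.04404324 239.64961124]
 [438.97661608 241.40666371]
 [504.69524517 256.47421929]
 [476.68271454 221.01141906]]
```

View pics/s1.png

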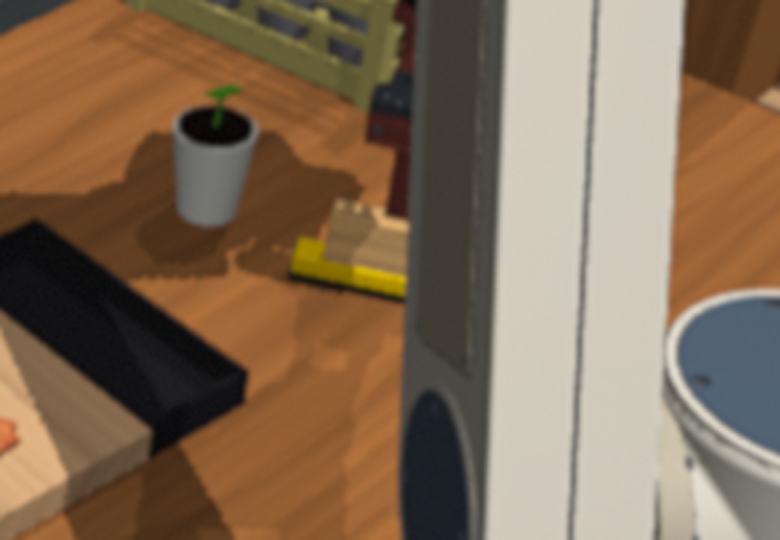

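The scraper's left yellow end shows at about (438,241), where my estimate projects it. The gripper sits over it, so I'm going down.

```bash
python3 -m jog '[[0,0,0.4,0,0,0,1],[0,0,0.5,0,0,0,1],[0,0,0.5,0,0,0,1],[0,0,0.3,0,0,0,1],[0,0,0.15,0,0,0,1],[0,0,0,0,0,0,1],[0,0,0,0,0,0,0],[0,0,0,0,0,0,0],[0,0,0,0,0,0,0],[0,0,0,0,0,0,0],[0,0,0,0,0,0,0],[0,0,0,0,0,0,0],[0,0,0,0,0,0,0],[0,0,0,0,0,0,0]]'; python3 - <<'E'
from h import *
f=plan((425,-353.5,110),rot(26.2))
b=np.degrees(CAB[2])
f=plan((440,100,110),rot(b),f)
s=cab2w(CAB,[(-142,122,0)])[0]; f=plan((s[0],s[1],110),rot(b),f); f=plan((s[0],s[1],67),rot(b),f)
E
```

```text
t: 4.05
ee_pos: [424.9, -353.4, 36.0]
orientation: [-3.06, -0.713, 0.0]
ft_force: [0.5, -0.1, 0.5]
width: 27.3
grasp_force: 0.0
turn units [-0. -0.  0.] | shift before turn [ 1.000e-03  4.000e-03 -1.851e+00] | shift after turn [ 1.000e-03  4.000e-03 -1.851e+00]
turn units [ 0.   -0.    5.05] | shift before turn [  5.342 -10.007  -0.   ] | shift after turn [ -0.442 -11.335  -0.   ]
turn units [0. 0. 0.] | shift before turn [ 2.509 -2.79  -0.   ] | shift after turn [ 2.509 -2.79  -0.   ]
turn units [0. 0. 0.] | shift before turn [ 0.    -0.     1.075] | shift after turn [ 0.    -0.     1.075]
```

```bash
python3 -m jog '[[0,0,0,0,0,0,0],[0,0,0,0,0,0,0],[0,0,0,0,0,0,0],[0,0,0,0,0,0,0],[0,0,-0.25,0,0,0,0],[0,0,-0.5,0,0,0,0],[0,0,-0.5,0,0,0,0],[0,0,-0.6,0,0,0,0],[0,0,0,0,0,0.5,0],[0,0,0,0,0,0.75,0],[0,0,0,0,0,0.75,0],[0,0,0,0,0,0.8,0],[0,0,0,0,0,0.75,0],[0,0,0,0,0,0.75,0],[0,0,0,0,0,0.75,0],[0,0,0,0,0,0,0]]'; python3 - <<'E'
from h import *
b=np.degrees(CAB[2])
f=plan((440,100,110),rot(b))
E
```

```text
t: 5.65
ee_pos: [424.8, -353.3, 110.4]
orientation: [3.14, -0.113, 0.0]
ft_force: [0.1, 0.2, -2.7]
width: 24.0
grasp_force: 30.0
turn units [ 0. -0.  0.] | shift before turn [-4.3400e-01 -1.1332e+01  1.0000e-02] | shift after turn [-4.3600e-01 -1.1331e+01  1.0000e-02]
```

```bash
python3 -m jog '[[0,-0.3,0,0,0,0,0],[-0.05,-0.6,0,0,0,0,0],[-0.05,-0.8,0,0,0,0,0],[-0.05,-0.8,0,0,0,0,0],[-0.05,-0.8,0,0,0,0,0],[-0.05,-0.8,0,0,0,0,0],[-0.05,-0.8,0,0,0,0,0],[-0.05,-0.8,0,0,0,0,0],[-0.05,-0.8,0,0,0,0,0],[-0.03,-0.8,0,0,0,0,0],[0,-0.8,0,0,0,0,0],[0,-0.8,0,0,0,0,0],[0,-0.8,0,0,0,0,0],[0,-0.8,0,0,0,0,0],[0.4,-0.6,0,0,0,0,0],[0.5,-0.6,0,0,0,0,0],[0.5,-0.6,0,0,0,0,0],[0.5,-0.6,0,0,0,0,0],[0.4,-0.5,0,0,0,0,0],[0.2,-0.3,0,0,0,0,0]]'; python3 - <<'E'
from h import *
b=np.degrees(CAB[2])
s=cab2w(CAB,[(-142,122,0)])[0]; f=plan((s[0],s[1],110),rot(b)); f=plan((s[0],s[1],67),rot(b),f)
import cv2
im=optics.get_image("side");cv2.imwrite("pics/s2.png",im[:,:,::-1])
E
```

```text
t: 7.65
ee_pos: [547.2, 189.2, 110.2]
orientation: [-3.139, 0.108, -0.001]
ft_force: [-0.3, -0.0, -2.6]
width: 23.7
grasp_force: 30.0
turn units [-0.   -0.01  0.03] | shift before turn [-0.001 -0.373  0.005] | shift after turn [-0.003 -0.373  0.004]
turn units [0. 0. 0.] | shift before turn [ 0.    -0.     1.075] | shift after turn [ 0.    -0.     1.075]
```

View pics/s2.png

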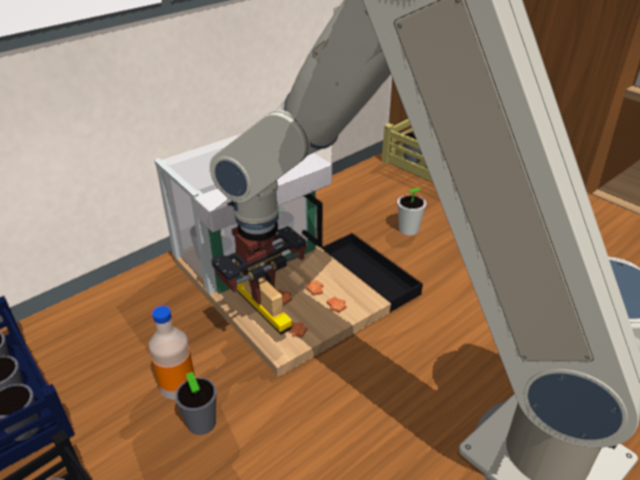

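The scraper hangs upright in the gripper, parallel to the board's left edge at about (265,305). All four shards are on its right, so I'm lowering and sweeping.

```bash
python3 -m jog '[[0,-0.37,0,0,0,0,0],[0,0,0.3,0,0,0,0],[0,0,0.4,0,0,0,0],[0,0,0.25,0,0,0,0],[0,0,0.13,0,0,0,0],[0,0,0,0,0,0,0],[0,0,0,0,0,0,0]]'; python3 - <<'E'
from h import *
b=np.degrees(CAB[2])
s=cab2w(CAB,[(-142,-175,0)])[0]; f=plan((s[0],s[1],67),rot(b))
E
```

```text
t: 8.4
ee_pos: [547.4, 201.8, 66.7]
orientation: [3.14, -0.112, -0.0]
ft_force: [0.6, 0.1, -2.0]
width: 23.9
grasp_force: 30.0
turn units [0.   0.   0.01] | shift before turn [ 1.200e-02  7.366e+00 -7.000e-03] | shift after turn [ 0.016  7.366 -0.008]
```

```bash
python3 -m jog '[[0,0.15,0,0,0,0,0],[0,0.25,0,0,0,0,0],[0,0.3,0,0,0,0,0],[0,0.3,0,0,0,0,0],[0,0.3,0,0,0,0,0],[0,0.3,0,0,0,0,0],[0,0.3,0,0,0,0,0],[0,0.3,0,0,0,0,0],[0,0.3,0,0,0,0,0],[0,0.3,0,0,0,0,0],[0,0.3,0,0,0,0,0],[0,0.3,0,0,0,0,0],[0,0.3,0,0,0,0,0],[0,0.3,0,0,0,0,0],[0,0.3,0,0,0,0,0],[0,0.3,0,0,0,0,0],[0,0.3,0,0,0,0,0],[0,0.2,0,0,0,0,0],[0,0.1,0,0,0,0,0],[0,0,0,0,0,0,0]]'; python3 - <<'E'
from h import *
b=np.degrees(CAB[2])
s=cab2w(CAB,[(-142,-175,0)])[0]; f=plan((s[0],s[1],67),rot(b))
import cv2
im=optics.get_image("side");cv2.imwrite("pics/s3.png",cv2.resize(im[180:380,180:440,::-1],None,fx=3,fy=3))
E
```

```text
t: 10.4
ee_pos: [532.7, -5.9, 66.8]
orientation: [3.14, -0.113, -0.0]
ft_force: [1.0, 0.3, -1.8]
width: 23.9
grasp_force: 30.0
turn units [0. 0. 0.] | shift before turn [ 0.008  2.16  -0.005] | shift after turn [ 0.008  2.16  -0.005]
```

View pics/s3.png

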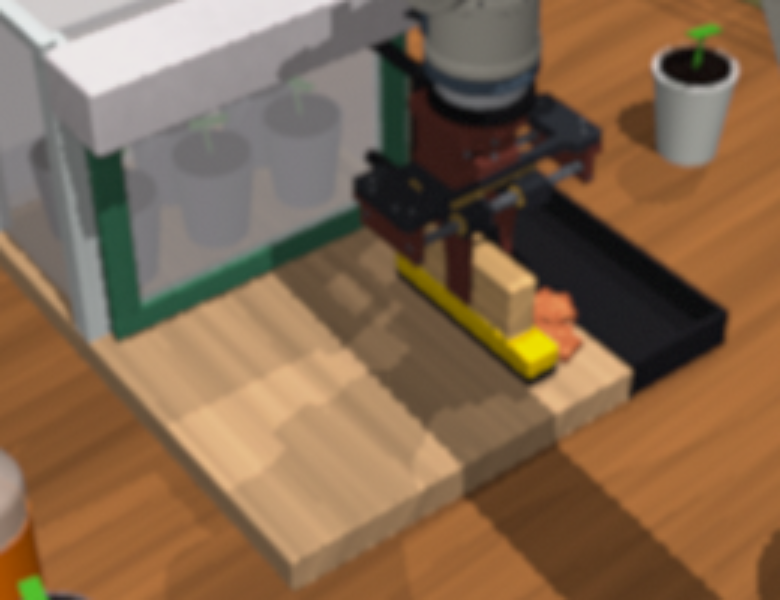

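The board behind the scraper is empty and the visible shards are ahead of it, at crop (555,310), with none left behind. I'm finishing the sweep.

```bash
python3 -m jog '[[0,0.1,0,0,0,0,0],[0,0.2,0,0,0,0,0],[0,0.25,0,0,0,0,0],[0,0.25,0,0,0,0,0],[0,0.25,0,0,0,0,0],[0,0.25,0,0,0,0,0],[0,0.25,0,0,0,0,0],[0,0.25,0,0,0,0,0],[0,0.2,0,0,0,0,0],[0,0.15,0,0,0,0,0],[0,0.1,0,0,0,0,0],[0,0,0,0,0,0,0],[0,0,-0.4,0,0,0,0],[0,0,-0.6,0,0,0,0],[-0.4,0,-0.5,0,0,0,0],[-0.6,0,0,0,0,0,0],[-0.5,-0.4,0,0,0,0,0],[0,-0.5,0,0,0,0,0],[0,0,0,0,0,0,0]]'; python3 - <<'E'
from h import *
import cv2
im=optics.get_image("side");cv2.imwrite("pics/s4.png",cv2.resize(im[180:380,180:440,::-1],None,fx=3,fy=3))
for n in("side","top"):
    optics.get_image(n)
    for d in optics.masks_of("shard0",n):
        e=d["extent"];w=ray(n,e[:2],10)
        print(n,round(d["conf"],2),e,R.from_euler('z',-CAB[2]).apply([w[0]-CAB[0],w[1]-CAB[1],0]).round())
E
```

```text
t: 12.35
ee_pos: [468.4, -54.0, 126.9]
orientation: [-3.14, 0.109, 0.0]
ft_force: [0.2, 1.1, -2.8]
width: 23.5
grasp_force: 30.0
side 0.49 [365.1, 272.9, 13.9, 8.1] [-121. -190.    0.]
side 0.46 [372.4, 284.9, 19.8, 7.8] [-164. -175.    0.]
side 0.45 [385.6, 293.4, 21.2, 14.1] [-204. -179.    0.]
```

View pics/s4.png

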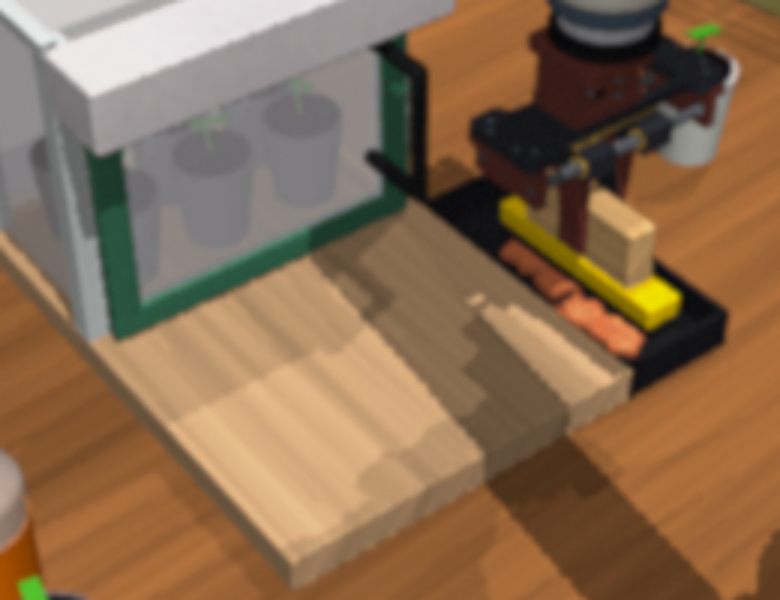

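The board is clear and the shards lie in a row in the trough, around crop (575,300). Next I'm putting the scraper back on the bench.

```bash
python3 - <<'E'
from h import *
b=np.degrees(CAB[2]); plan((420,-350,36.5),rot(b))
E
python3 -m jog '[[0,0.4,0,0,0,0,0],[-0.1,0.7,0,0,0,0,0],[-0.1,0.8,0,0,0,0,0],[-0.1,0.8,0,0,0,0,0],[-0.1,0.8,0,0,0,0,0],[-0.1,0.8,0,0,0,0,0],[-0.1,0.8,0,0,0,0,0],[0,0.8,0,0,0,0,0],[0,0.6,0.2,0,0,0,0],[0,0.4,0.4,0,0,0,0],[0,0.3,0.4,0,0,0,0],[0,0.1,0.4,0,0,0,0],[0,0,0.4,0,0,0,0],[0,0,0,0,0,0,0],[0,0,0,0,0,0,0]]'; python3 - <<'E'
from h import *
b=np.degrees(CAB[2]); p=ctrl.get_obs()["ee_pos"]; plan((p[0],p[1],36.3),rot(b))
E
```

```text
turn units [ 0.   -0.    0.01] | shift before turn [-0.705  7.429  2.257] | shift after turn [-0.701  7.429  2.256]
t: 14.1
ee_pos: [424.0, -344.2, 54.4]
orientation: [-3.139, 0.112, 0.002]
ft_force: [-0.4, 0.7, -2.4]
width: 23.7
grasp_force: 30.0
turn units [-0.01  0.01  0.01] | shift before turn [0.    0.    0.453] | shift after turn [ 0.    -0.     0.453]
```

```bash
python3 -m jog '[[0,0,0.2,0,0,0,0],[0,0,0.15,0,0,0,0],[0,0,0.1,0,0,0,0],[0,0,0,0,0,0,0],[0,0,0,0,0,0,0.5],[0,0,0,0,0,0,1],[0,0,0,0,0,0,1],[0,0,0,0,0,0,1],[0,0,0,0,0,0,1],[0,0,-0.3,0,0,0,1],[0,0,-0.6,0,0,0,1],[0,0,-0.8,0,0,0,1],[0,0,-0.8,0,0,0,1],[0,0,-0.8,0,0,0,1],[0,0,0,0,0,0,1]]'; python3 - <<'E'
from h import *
import cv2
im=optics.get_image("top");cv2.imwrite("pics/t2.png",cv2.resize(im[185:385,220:480,::-1],None,fx=3,fy=3))
for n in("side","top"):
    optics.get_image(n)
    for d in optics.masks_of("shard0",n):
        e=d["extent"];w=ray(n,e[:2],10)
        print(n,round(d["conf"],2),e,R.from_euler('z',-CAB[2]).apply([w[0]-CAB[0],w[1]-CAB[1],0]).round())
E
```

```text
t: 15.6
ee_pos: [426.5, -346.4, 173.9]
orientation: [3.134, -0.111, 0.01]
ft_force: [0.4, 0.1, -0.0]
width: 87.6
grasp_force: 0.0
side 0.66 [384.0, 292.1, 18.4, 14.9] [-199. -179.    0.]
side 0.59 [366.2, 272.5, 15.1, 15.3] [-121. -193.    0.]
side 0.57 [371.8, 285.5, 13.7, 10.3] [-164. -173.    0.]
side 0.52 [357.1, 265.1, 11.9, 12.9] [ -87. -194.    0.]
side 0.45 [265.8, 244.0, 117.3, 101.7] [120. -66.   0.]
top 0.68 [356.5, 252.5, 18.7, 10.7] [-124. -196.    0.]
top 0.66 [351.1, 277.4, 9.9, 12.1] [-199. -184.    0.]
top 0.48 [346.4, 265.6, 9.4, 13.1] [-165. -168.    0.]
top 0.31 [299.6, 196.2, 155.1, 203.3] [ 37. -15.   0.]
```

View pics/t2.png

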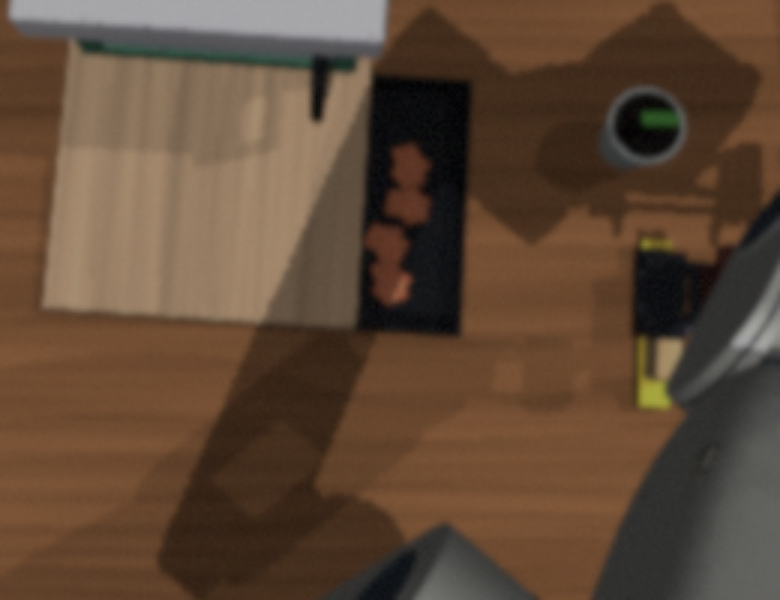

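All four shards lie in the trough (crop x 365–430, y 145–305), the scraper stands at about (655,320), and the board is clear. Next is the handle.

```bash
python3 - <<'E'
from h import *
b=np.degrees(CAB[2]); f=plan((500,-15,254),rot(b)); f=plan((500,-15,254),rot(b,50),f)
E
python3 -m jog '[[0,-0.4,-0.4,0,0,0,1],[0,-0.7,-0.6,0,0,0,1],[0.05,-0.8,-0.6,0,0,0,1],[0.1,-0.8,-0.4,0,0,0,1],[0.1,-0.8,0,0,0,0,1],[0.2,-0.8,0,0,0,0,1],[0.25,-0.8,0,0,0,0,1],[0.25,-0.8,0,0,0,0,1],[0.25,-0.8,0,0,0,0,1],[0.25,-0.8,0,0,0,0,1],[0.2,-0.55,0,0,0,0,1],[0,-0.2,0,0,0,0,1],[0,0,0,0,0,0,1]]'; python3 - <<'E'
from h import *
b=np.degrees(CAB[2]); f=plan((500,-15,254),rot(b)); f=plan((500,-15,254),rot(b,50),f)
E
```

```text
turn units [-0.01  0.02  0.01] | shift before turn [ 1.317 -8.341 -2.148] | shift after turn [ 1.314 -8.339 -2.156]
turn units [ 0.    8.33 -0.  ] | shift before turn [0. 0. 0.] | shift after turn [0. 0. 0.]
t: 17.15
ee_pos: [512.9, -19.4, 247.7]
orientation: [3.14, -0.109, -0.004]
ft_force: [0.5, 0.1, 0.4]
width: 88.0
grasp_force: 0.0
turn units [0.   0.02 0.02] | shift before turn [-0.33  -0.088 -0.157] | shift after turn [-0.33  -0.087 -0.157]
turn units [ 0.    8.33 -0.  ] | shift before turn [0. 0. 0.] | shift after turn [0. 0. 0.]
```

```bash
python3 -m jog '[[0,0,0,0,0.5,0,1],[0,0,0,0,0.9,0,1],[0,0,0,0,0.9,0,1],[0,0,0,0,0.9,0,1],[0,0,0,0,0.9,0,1],[0,0,0,0,0.9,0,1],[0,0,0,0,0.9,0,1],[0,0,0,0,0.9,0,1],[0,0,0,0,0.9,0,1],[0,0,0,0,0.63,0,1],[0,0,0,0,0,0,1]]'; python3 - <<'E'
from h import *
import cv2
o=ctrl.get_obs();print(o["qpos"].round(2))
b=np.degrees(CAB[2]);Rt=rot(b,50);z=Rt.apply([0,0,1])
# refine handle bar location from the side image: black bar
im=optics.get_image("side")
hb=cab2w(CAB,[(-60,-100,165)])[0]
f=plan(hb+19*z-100*z,Rt); plan(hb+19*z,Rt,f)
print(hb,proj("side",[(hb[0],hb[1],101),(hb[0],hb[1],211)]),proj("top",[(hb[0],hb[1],101),(hb[0],hb[1],211)]))
cv2.imwrite("pics/s5.png",cv2.resize(im[180:320,210:390,::-1],None,fx=4,fy=4,interpolation=cv2.INTER_CUBIC))
E
```

```text
t: 18.25
ee_pos: [509.9, -16.0, 258.1]
orientation: [2.885, -0.084, 1.1]
ft_force: [0.6, -0.4, 0.8]
width: 87.4
grasp_force: 0.0
[-0.02  0.    2.32 -0.53  0.11  2.12]
turn units [0.18 1.37 0.22] | shift before turn [ 0.098 -0.032  1.462] | shift after turn [-0.112 -0.004  1.462]
turn units [0. 0. 0.] | shift before turn [ 0.  -0.   2.5] | shift after turn [ 0.  -0.   2.5]
[613.96167201 -23.22464347 165.        ] [[319.46910593 244.24778081]
 [319.39177898 203.76310378]] [[326.01508649 222.26356474]
 [326.67888652 212.33035448]]
```

View pics/s5.png

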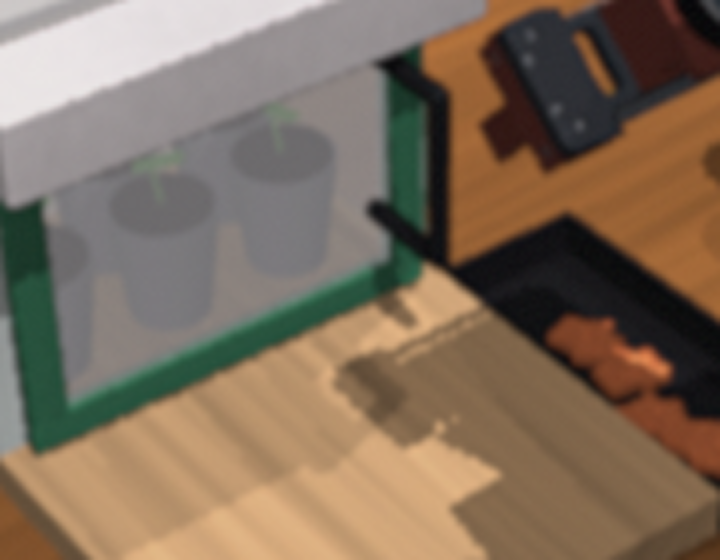

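The bar runs upright from about (320,205) to (320,244) in the full picture, which matches my estimate. The wrist (joint 5) is at its limit, so I'll fit simple arm kinematics to see which tilts are reachable.

```bash
cat > kin.py <<'E'
from h import *
from scipy.optimize import least_squares
o=ctrl.get_obs()
D=[(np.array([.423,1.63]),np.array([174.42,-600.15,222.68]),np.array([0,0,-1.])),(o["qpos"][1:3],o["ee_pos"],R.from_rotvec(o["orientation"]).apply([0,0,1]))]
def e(p):
    h,l1,l2,L=p;r=[]
    for q,t,z in D:
        w=t-L*z;r+=[l1*np.sin(q[0])+l2*np.sin(q.sum())-np.hypot(*w[:2]),h+l1*np.cos(q[0])+l2*np.cos(q.sum())-w[2]]
    return r
s=least_squares(e,[330,450,450,230]);P=s.x;print(P.round(1),np.round(s.fun,1))
def q5(tcp,Rt):
    h,l1,l2,L=P;z=Rt.apply([0,0,1]);w=tcp-L*z;r,zz=np.hypot(*w[:2]),w[2]-h
    c=(r*r+zz*zz-l1*l1-l2*l2)/2/l1/l2;q3=np.arccos(np.clip(c,-1,1));q2=np.arctan2(r,zz)-np.arctan2(l2*np.sin(q3),l1+l2*np.cos(q3))
    a=np.arctan2(w[1],w[0]);f=np.array([np.cos(a)*np.sin(q2+q3),np.sin(a)*np.sin(q2+q3),np.cos(q2+q3)])
    return np.round([q2,q3,np.arccos(f@z)],2)
b=np.degrees(CAB[2])
def bar(th,z): # bar world pos at door angle
    r=R.from_euler('z',-th);return cab2w(CAB,(np.array([0,135,0])+r.apply([-60,-235,0])+[0,0,z]))[0]
if __name__=="__main__":
  for t in(30,35,40,45,50):
    for B in(0,100):
        Rt=rot(b,t);z=Rt.apply([0,0,1]);print(t,B,q5(bar(0,160)+19*z-B*z,Rt))
  for th in np.arange(0,1.6,.25):
    print(th,bar(th,160).round(),[(t,y,q5(bar(th,160)+19*rot(y,t).apply([0,0,1]),rot(y,t))) for t in(20,35) for y in(0,-25)])
E
python3 kin.py
```

```text
[167.1 600.7 427.1 294.1] [ 0.  0. -0. -0.]
30 0 [0.35 2.11 0.16]
30 100 [0.17 2.1  0.35]
35 0 [0.35 2.16 0.03]
35 100 [0.15 2.18 0.2 ]
40 0 [0.35 2.22 0.13]
40 100 [0.14 2.26 0.06]
45 0 [0.36 2.27 0.28]
45 100 [0.14 2.33 0.13]
50 0 [0.38 2.33 0.44]
50 100 [0.16 2.41 0.3 ]
0.0 [614. -23. 160.] [(20, 0, array([0.38, 1.99, 0.42])), (20, -25, array([0.39, 1.97, 0.49])), (35, 0, array([0.35, 2.16, 0.03])), (35, -25, array([0.37, 2.13, 0.31]))]
0.25 [559.   3. 160.] [(20, 0, array([0.31, 2.11, 0.37])), (20, -25, array([0.32, 2.09, 0.46])), (35, 0, array([0.29, 2.28, 0.04])), (35, -25, array([0.31, 2.24, 0.34]))]
0.5 [513.  42. 160.] [(20, 0, array([0.25, 2.2 , 0.34])), (20, -25, array([0.27, 2.17, 0.45])), (35, 0, array([0.23, 2.37, 0.1 ])), (35, -25, array([0.27, 2.31, 0.4 ]))]
0.75 [478.  91. 160.] [(20, 0, array([0.22, 2.26, 0.34])), (20, -25, array([0.24, 2.22, 0.48])), (35, 0, array([0.2 , 2.42, 0.17])), (35, -25, array([0.25, 2.35, 0.47]))]
1.0 [456. 147. 160.] [(20, 0, array([0.21, 2.26, 0.36])), (20, -25, array([0.24, 2.21, 0.53])), (35, 0, array([0.2 , 2.42, 0.26])), (35, -25, array([0.26, 2.33, 0.56]))]
1.25 [448. 207. 160.] [(20, 0, array([0.24, 2.22, 0.41])), (20, -25, array([0.28, 2.17, 0.59])), (35, 0, array([0.23, 2.37, 0.34])), (35, -25, array([0.3 , 2.26, 0.63]))]
1.5 [456. 267. 160.] [(20, 0, array([0.29, 2.14, 0.47])), (20, -25, array([0.33, 2.08, 0.65])), (35, 0, array([0.28, 2.28, 0.4 ])), (35, -25, array([0.35, 2.16, 0.7 ]))]
```

```bash
cat >> kin.py <<'E'
def q45(tcp,Rt):
    q2,q3,_=q5(tcp,Rt);z=Rt.apply([0,0,1]);w=tcp-P[3]*z;a=np.arctan2(w[1],w[0]);s=q2+q3
    v=R.from_euler('z',-a).apply(z); dn=v@[np.cos(s),0,-np.sin(s)]; lat=v[1]; fw=v@[np.sin(s),0,np.cos(s)]
    return np.round([a,q2,q3,np.arctan2(lat,dn),np.arctan2(np.hypot(lat,dn),fw)],2)
if __name__=="__main__":
  print("now",o["qpos"].round(2),q45(o["ee_pos"],R.from_rotvec(o["orientation"])))
  for zz in(125,142):
   for t in(25,30):
    for y in(b,b-8):
     for B in(0,60,120):
        Rt=rot(y,t);z=Rt.apply([0,0,1]);print(zz,t,round(y),B,q45(bar(0,zz)+19*z-B*z,Rt))
  for th in np.arange(.25,1.6,.25): print(th,[(t,y,q45(bar(th,142)+19*rot(y,t).apply([0,0,1]),rot(y,t))) for t,y in((20,b),(30,b),(20,-20),(20,10))])
E
python3 kin.py | sed -n '/now/,$p'
```

```text
now [-0.02  0.    2.32 -0.52  0.11  2.11] [ 0.01  0.    2.32 -0.69  0.12]
125 25 -4 0 [-0.03  0.42  2.08 -0.09  0.21]
125 25 -4 60 [-0.03  0.31  2.08 -0.06  0.32]
125 25 -4 120 [-0.03  0.2   2.06 -0.05  0.45]
125 25 -12 0 [ 0.    0.42  2.08 -0.4   0.23]
125 25 -12 60 [ 0.01  0.31  2.08 -0.29  0.34]
125 25 -12 120 [ 0.03  0.2   2.06 -0.22  0.47]
125 30 -4 0 [-0.03  0.41  2.14 -0.31  0.07]
125 30 -4 60 [-0.02  0.29  2.15 -0.13  0.18]
125 30 -4 120 [-0.02  0.18  2.15 -0.09  0.29]
125 30 -12 0 [ 0.01  0.41  2.14 -0.96  0.14]
125 30 -12 60 [ 0.03  0.3   2.15 -0.59  0.22]
125 30 -12 120 [ 0.04  0.18  2.14 -0.39  0.34]
142 25 -4 0 [-0.03  0.39  2.07 -0.07  0.25]
142 25 -4 60 [-0.03  0.28  2.06 -0.05  0.37]
142 25 -4 120 [-0.03  0.18  2.04 -0.04  0.49]
142 25 -12 0 [ 0.    0.39  2.06 -0.33  0.28]
142 25 -12 60 [ 0.01  0.29  2.06 -0.26  0.38]
142 25 -12 120 [ 0.03  0.18  2.03 -0.2   0.52]
142 30 -4 0 [-0.03  0.38  2.13 -0.2   0.11]
142 30 -4 60 [-0.02  0.27  2.13 -0.11  0.22]
142 30 -4 120 [-0.02  0.15  2.12 -0.07  0.35]
142 30 -12 0 [ 0.01  0.39  2.12 -0.75  0.16]
142 30 -12 60 [ 0.03  0.27 
[... 1031 characters left out ...]
46,  0.24,  2.38, -1.35,  0.26])), (20, -20, array([ 0.45,  0.27,  2.25, -0.61,  0.45])), (20, 10, array([ 0.35,  0.24,  2.29, -0.22,  0.27]))]
1.25 [(20, np.float64(-4.125296124941927), array([ 0.54,  0.27,  2.24, -0.54,  0.39])), (30, np.float64(-4.125296124941927), array([ 0.61,  0.27,  2.33, -1.22,  0.34])), (20, -20, array([ 0.59,  0.3 ,  2.2 , -0.6 ,  0.51])), (20, 10, array([ 0.49,  0.26,  2.26, -0.36,  0.31]))]
1.5 [(20, np.float64(-4.125296124941927), array([ 0.65,  0.32,  2.15, -0.53,  0.46])), (30, np.float64(-4.125296124941927), array([ 0.72,  0.32,  2.24, -1.1 ,  0.41])), (20, -20, array([ 0.68,  0.35,  2.11, -0.57,  0.57])), (20, 10, array([ 0.6 ,  0.31,  2.18, -0.42,  0.36]))]
```

```bash
cat >> kin.py <<'E'
RZ=R.from_euler('z',180,degrees=True)
E
python3 - <<'E'
from kin import *
Rt=rot(b,26);z=Rt.apply([0,0,1]);f=plan(bar(0,132)+19*z-110*z,Rt);print(f[0],q45(*f))
E
python3 -m jog '[[0,0,0,0,-0.5,0,1],[0,0,0,0,-0.8,0,1],[0,0,0,0,-0.8,0,1],[0,0,0,0,-0.5,0,1],[0,0,0,0,0,0,1]]' ; python3 - <<'E'
from kin import *
print(ctrl.get_obs()["qpos"].round(2))
Rt=rot(b,26);z=Rt.apply([0,0,1]);f=plan(bar(0,132)+19*z-110*z,Rt*RZ);f=plan(bar(0,132)+19*z-110*z,Rt)
E
```

```text
[167.1 600.7 427.1 294.1] [ 0.  0. -0. -0.]
turn units [ 0.22 -2.63  0.18] | shift before turn [ 0.457 -0.033  1.893] | shift after turn [ 0.955 -0.004  1.697]
[574.17325248 -20.35491666 213.79025821] [-0.02  0.2   2.07 -0.05  0.42]
t: 18.8
ee_pos: [512.6, -15.6, 259.2]
orientation: [3.015, -0.095, 0.71]
ft_force: [-0.1, -0.1, -0.3]
width: 87.8
grasp_force: 0.0
[196.1 577.8 437.7 297.3] [-0. -0. -0. -0.]
[-0.03  0.03  2.14 -0.09  0.51  1.68]
turn units [  0.15   0.36 -29.86] | shift before turn [ 0.873 -0.021  1.707] | shift after turn [-0.89  -0.007  1.698]
turn units [ 0.23 -0.1   0.14] | shift before turn [ 0.873 -0.021  1.707] | shift after turn [0.89  0.007 1.698]
```

Now the half turn of the tool (30 units about −z), so joint 6 keeps room for the door swing.

```bash
python3 -m jog '[[0,0,0,0,0,-0.6,1],[0,0,0,0,0,-1,1],[0,0,0,0,0,-1,1],[0,0,0,0,0,-1,1],[0,0,0,0,0,-1,1],[0,0,0,0,0,-1,1],[0,0,0,0,0,-1,1],[0,0,0,0,0,-1,1],[0,0,0,0,0,-1,1],[0,0,0,0,0,-1,1],[0,0,0,0,0,-1,1],[0,0,0,0,0,-1,1],[0,0,0,0,0,-1,1],[0,0,0,0,0,-1,1],[0,0,0,0,0,-1,1],[0,0,0,0,0,-1,1],[0,0,0,0,0,-1,1],[0,0,0,0,0,-1,1],[0,0,0,0,0,-1,1],[0,0,0,0,0,-1,1]]' && python3 -m jog '[[0,0,0,0,0,-1,1],[0,0,0,0,0,-1,1],[0,0,0,0,0,-1,1],[0,0,0,0,0,-1,1],[0,0,0,0,0,-1,1],[0,0,0,0,0,-1,1],[0,0,0,0,0,-1,1],[0,0,0,0,0,-1,1],[0,0,0,0,0,-1,1],[0,0,0,0,0,-1,1],[0,0,0,0,0,-0.2,1],[0,0,0,0,0,0,1]]'; python3 - <<'E'
from kin import *
print(ctrl.get_obs()["qpos"].round(2))
Rt=rot(b,26)*RZ;z=Rt.apply([0,0,1]);f=plan(bar(0,132)+19*z-110*z,Rt)
E
```

```text
t: 20.8
ee_pos: [510.1, -15.5, 257.6]
orientation: [1.472, 2.276, 0.276]
ft_force: [0.1, -0.8, -0.5]
width: 87.6
grasp_force: 0.0
t: 22.0
ee_pos: [510.4, -15.6, 257.9]
orientation: [0.115, 2.677, -0.054]
ft_force: [0.3, 1.0, 0.9]
width: 87.8
grasp_force: 0.0
[195.3 578.1 437.5 296.9] [-0. -0. -0. -0.]
[-0.03  0.03  2.14 -0.09  0.5  -1.44]
turn units [-0.24  0.09 -0.08] | shift before turn [-0.939  0.047  1.699] | shift after turn [-0.954 -0.003  1.691]
```

```bash
python3 -m jog '[[0,0,0,-0.24,0.09,-0.08,1],[-0.3,0,0.5,0,0,0,1],[-0.35,0,0.6,0,0,0,1],[-0.3,0,0.59,0,0,0,1],[0,0,0.4,0,0,0,1],[0,0,0.5,0,0,0,1],[0,0,0.5,0,0,0,1],[0,0,0.5,0,0,0,1],[0,0,0.4,0,0,0,1],[0,0,0.25,0,0,0,1],[0,0,0.15,0,0,0,1],[0,0,0,0,0,0,1]]'; python3 - <<'E'
from kin import *
import cv2
print(ctrl.get_obs()["qpos"].round(2))
Rt=rot(b,26)*RZ;z=Rt.apply([0,0,1]);f=plan(bar(0,132)+19*z,Rt)
im=optics.get_image("side");cv2.imwrite("pics/s6.png",cv2.resize(im[150:330,200:400,::-1],None,fx=3.3,fy=3.3,interpolation=cv2.INTER_CUBIC))
E
```

```text
t: 23.2
ee_pos: [621.5, -23.7, 116.5]
orientation: [0.096, 2.688, -0.024]
ft_force: [0.8, -0.8, 0.1]
width: 87.8
grasp_force: 0.0
[-65.5 709.2 376.8 183.8] [-0. -0. -0. -0.]
[-0.05  0.44  2.02 -0.04  0.23 -1.51]
turn units [-0.01 -0.01  0.01] | shift before turn [-0.    -0.001  0.045] | shift after turn [-0.    -0.001  0.045]
```

View pics/s6.png

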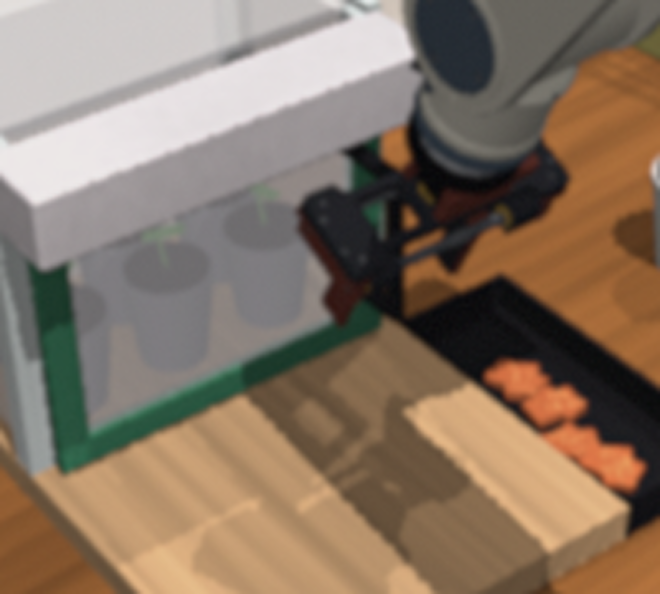

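The bar (crop x≈393) lies between the two fingers, the hand is below and in front of the hood, and all four shards are in the trough. Now I'm closing the gripper.

```bash
python3 -m jog '[[0,0,0.05,0,0,0,1],[0,0,0,0,0,0,0.4],[0,0,0,0,0,0,0.3],[0,0,0,0,0,0,0.2],[0,0,0,0,0,0,0.1],[0,0,0,0,0,0,0],[0,0,0,0,0,0,0],[0,0,0,0,0,0,0],[0,0,0,0,0,0,0],[0,0,0,0,0,0,0],[0,0,0,0,0,0,0],[0,0,0,0,0,0,0],[0,0,0,0,0,0,0],[0,0,0,0,0,0,0],[0,0,0,0,0,0,0]]'; python3 - <<'E'
from kin import *
# door trajectory from actual pose: steps of door angle
o=ctrl.get_obs();f=(o["ee_pos"],R.from_rotvec(o["orientation"]))
off=o["ee_pos"]-(bar(0,132)+19*f[1].apply([0,0,1]));print("off",off.round(1))
for th in np.arange(.1,1.51,.1):
    y=b-np.degrees(th)*.45; t=26-6*min(1,th/.5)
    Rt=rot(y,t)*RZ;z=Rt.apply([0,0,1]);print(round(th,1),end=" ");f=plan(bar(th,132)+19*z+off*[1,1,1],Rt,f)
E
```

```text
t: 24.75
ee_pos: [623.3, -22.2, 115.4]
orientation: [0.093, 2.686, -0.023]
ft_force: [3.2, 11.1, -2.8]
width: 13.4
grasp_force: 30.0
[-73.5 713.8 374.7 181. ] [ 0.  0. -0.  0.]
off [1.  1.6 0.4]
0.1 turn units [0.19 0.21 0.41] | shift before turn [ 0.53   0.171 -0.254] | shift after turn [ 0.542  0.143 -0.246]
0.2 turn units [0.18 0.2  0.39] | shift before turn [ 0.526  0.202 -0.239] | shift after turn [ 0.539  0.176 -0.231]
0.3 turn units [0.17 0.2  0.4 ] | shift before turn [ 0.519  0.233 -0.223] | shift after turn [ 0.533  0.208 -0.216]
0.4 turn units [0.16 0.2  0.4 ] | shift before turn [ 0.511  0.264 -0.207] | shift after turn [ 0.526  0.239 -0.2  ]
0.5 turn units [0.15 0.2  0.4 ] | shift before turn [ 0.5    0.294 -0.19 ] | shift after turn [ 0.516  0.269 -0.184]
0.6 turn units [0.15 0.   0.4 ] | shift before turn [ 0.478  0.322 -0.174] | shift after turn [ 0.491  0.299 -0.179]
0.7 turn units [ 0.15 -0.    0.4 ] | shift before turn [ 0.46   0.35  -0.168] | shift after turn [ 0.475  0.327 -0.173]
0.8 turn units [0.15 0.   0.4 ] | shift before turn [ 0.441  0.376 -0.161] | shift 
[... 155 characters left out ...]
turn units [0.15 0.   0.4 ] | shift before turn [ 0.399  0.425 -0.145] | shift after turn [ 0.417  0.406 -0.152]
1.1 turn units [0.15 0.   0.4 ] | shift before turn [ 0.376  0.448 -0.137] | shift after turn [ 0.395  0.43  -0.144]
1.2 turn units [0.15 0.   0.4 ] | shift before turn [ 0.352  0.469 -0.128] | shift after turn [ 0.371  0.452 -0.135]
1.3 turn units [0.15 0.   0.4 ] | shift before turn [ 0.327  0.489 -0.119] | shift after turn [ 0.347  0.473 -0.126]
1.4 turn units [ 0.15 -0.    0.4 ] | shift before turn [ 0.301  0.508 -0.109] | shift after turn [ 0.322  0.493 -0.117]
1.5 turn units [0.15 0.   0.4 ] | shift before turn [ 0.274  0.524 -0.1  ] | shift after turn [ 0.296  0.511 -0.108]
```

```bash
python3 -m jog '[[0.13,0.04,-0.06,0.05,0.05,0.1,0],[0.13,0.04,-0.06,0.05,0.05,0.1,0],[0.13,0.045,-0.065,0.05,0.05,0.1,0],[0.14,0.045,-0.065,0.05,0.05,0.1,0],[0.263,0.1,-0.12,0.09,0.1,0.2,0],[0.263,0.1,-0.12,0.09,0.1,0.2,0],[0.26,0.117,-0.112,0.085,0.1,0.2,0],[0.26,0.117,-0.112,0.085,0.1,0.2,0],[0,0,0,0,0,0,0]]'; cat > st.py <<'E'
from kin import *
import sys
o=ctrl.get_obs();f=(o["ee_pos"],R.from_rotvec(o["orientation"]))
g=o["ee_pos"]-19*f[1].apply([0,0,1]);h=cab2w(CAB,[(0,135,0)])[0]
d=g-h; th0=-(np.arctan2(d[1],d[0])-np.arctan2(*(bar(0,0)-h)[[1,0]]));th0=(th0+np.pi)%(2*np.pi)-np.pi
print("door",th0.round(3),"rad",np.hypot(*d[:2]).round(1),"vs",np.hypot(60,235).round(1),"q",o["qpos"].round(2))
for th in np.arange(th0+.1,1.56,.1):
    y=b-np.degrees(th)*.45; t=26-6*min(1,th/.5)
    Rt=rot(y,t)*RZ;z=Rt.apply([0,0,1]);print(round(th,2),end=" ");f=plan(bar(th,132)+19*z,Rt,f)
    if th>th0+float(sys.argv[1]):break
E
python3 st.py .6
```

```text
t: 25.65
ee_pos: [557.5, 11.4, 114.5]
orientation: [0.285, 2.736, -0.057]
ft_force: [3.3, 9.3, -15.4]
width: 13.8
grasp_force: 30.0
[-26.6 671.2 394.4 179.9] [0. 0. 0. 0.]
door 0.304 rad 239.4 vs 242.5 q [ 0.05  0.39  2.11 -0.36  0.29 -0.98]
0.4 turn units [0.16 0.22 0.41] | shift before turn [ 0.541  0.194 -0.217] | shift after turn [ 0.554  0.167 -0.208]
0.5 turn units [0.15 0.19 0.4 ] | shift before turn [ 0.5    0.295 -0.19 ] | shift after turn [ 0.515  0.271 -0.184]
0.6 turn units [0.15 0.   0.4 ] | shift before turn [ 0.477  0.323 -0.174] | shift after turn [ 0.491  0.3   -0.179]
0.7 turn units [0.15 0.   0.4 ] | shift before turn [ 0.46   0.351 -0.167] | shift after turn [ 0.474  0.329 -0.173]
0.8 turn units [0.15 0.   0.4 ] | shift before turn [ 0.44   0.377 -0.16 ] | shift after turn [ 0.456  0.356 -0.166]
0.9 turn units [0.15 0.   0.4 ] | shift before turn [ 0.42   0.402 -0.153] | shift after turn [ 0.436  0.382 -0.159]
1.0 turn units [ 0.15 -0.    0.4 ] | shift before turn [ 0.398  0.426 -0.145] | shift after turn [ 0.416  0.407 -0.151]
```

```bash
python3 -m jog '[[0.26,0.11,-0.1,0.08,0.1,0.2,0],[0.26,0.11,-0.1,0.08,0.1,0.2,0],[0.25,0.147,-0.095,0.075,0.1,0.2,0],[0.25,0.147,-0.095,0.075,0.1,0.2,0],[0.24,0.16,-0.087,0.075,0,0.2,0],[0.24,0.16,-0.087,0.075,0,0.2,0],[0.23,0.175,-0.083,0.075,0,0.2,0],[0.23,0.175,-0.083,0.075,0,0.2,0],[0.22,0.188,-0.08,0.075,0,0.2,0],[0.22,0.188,-0.08,0.075,0,0.2,0],[0.21,0.2,-0.077,0.075,0,0.2,0],[0.21,0.2,-0.077,0.075,0,0.2,0],[0,0,0,0,0,0,0]]'; python3 st.py .6
```

```text
t: 26.95
ee_pos: [471.1, 123.2, 114.2]
orientation: [0.66, 2.72, -0.119]
ft_force: [4.9, 2.5, -9.0]
width: 13.5
grasp_force: 30.0
[-105.5  676.6  391.9  107.1] [ 0. -0. -0. -0.]
door 0.905 rad 239.4 vs 242.5 q [ 0.4   0.35  2.16 -0.61  0.48 -0.17]
1.01 turn units [0.14 0.01 0.43] | shift before turn [ 0.448  0.371 -0.162] | shift after turn [ 0.464  0.347 -0.167]
1.11 turn units [0.15 0.   0.4 ] | shift before turn [ 0.375  0.449 -0.136] | shift after turn [ 0.393  0.431 -0.143]
1.21 turn units [0.15 0.   0.4 ] | shift before turn [ 0.351  0.47  -0.128] | shift after turn [ 0.37   0.453 -0.135]
1.31 turn units [0.15 0.   0.4 ] | shift before turn [ 0.325  0.49  -0.118] | shift after turn [ 0.346  0.474 -0.126]
1.41 turn units [0.15 0.   0.4 ] | shift before turn [ 0.299  0.508 -0.109] | shift after turn [ 0.32   0.494 -0.117]
1.51 turn units [ 0.15 -0.    0.4 ] | shift before turn [ 0.272  0.525 -0.099] | shift after turn [ 0.294  0.512 -0.107]
```

```bash
python3 -m jog '[[0.2,0.208,-0.074,0.075,0,0.2,0],[0.2,0.208,-0.074,0.075,0,0.2,0],[0.19,0.222,-0.069,0.075,0,0.2,0],[0.19,0.222,-0.069,0.075,0,0.2,0],[0.175,0.234,-0.064,0.075,0,0.2,0],[0.175,0.234,-0.064,0.075,0,0.2,0],[0.163,0.244,-0.059,0.075,0,0.2,0],[0.163,0.244,-0.059,0.075,0,0.2,0],[0.15,0.253,-0.055,0.075,0,0.2,0],[0.15,0.253,-0.055,0.075,0,0.2,0],[0.136,0.26,-0.05,0.075,0,0.2,0],[0.136,0.26,-0.05,0.075,0,0.2,0],[0,0,0,0,0,0,0],[0,0,0,0,0,0,0]]'; python3 st.py .1
```

```text
t: 28.35
ee_pos: [461.4, 263.1, 113.9]
orientation: [1.025, 2.619, -0.191]
ft_force: [-14.9, 4.7, 11.8]
width: 13.2
grasp_force: 30.0
[846.8 391.9 523.8 738.6] [-0.  0. -0.  0.]
door 1.503 rad 241.7 vs 242.5 q [ 0.7   0.45  1.96 -0.52  0.76  0.26]
```

```bash
python3 -m jog '[[0,0,0,0,0,0,0.3],[0,0,0,0,0,0,0.55],[0,0,0,0,0,0,0.55],[0,0,0,0,0,0,0.55],[0,0,0,0,0,0,0.55],[0,0,0,0,0,0,0.55],[0.2,0,-0.07,0,0,0,0.55],[0.24,0,-0.09,0,0,0,0.55],[0.24,0,-0.09,0,0,0,0.55],[0.24,0,-0.09,0,0,0,0.55],[0.24,0,-0.09,0,0,0,0.55],[-0.1,0,-0.3,0,0,0,0.55],[-0.2,0,-0.56,0,0,0,0.55],[-0.27,0,-0.75,0,0,0,0.55],[-0.27,0,-0.75,0,0,0,0.55],[-0.27,0,-0.75,0,0,0,0.55],[-0.2,0,-0.56,0,0,0,0.55],[-0.1,0,-0.3,0,0,0,0.55],[0,0,0,0,0,0,0.55],[0,0,0,0,0,0,0.55]]'; python3 - <<'E'
from h import *
import cv2
a=optics.get_image("top")[:,:,::-1];s=optics.get_image("side")[:,:,::-1]
cv2.imwrite("pics/end.png",cv2.resize(np.hstack([a,s]),(800,300),interpolation=cv2.INTER_AREA))
for t in("door","cup0","bottle","scraper"):
    for n in("side","top"): print(t,n,[(round(d["conf"],2),np.round(d["extent"])) for d in optics.masks_of(t,n)[:2]])
E
```

```text
t: 30.35
ee_pos: [426.0, 297.5, 282.0]
orientation: [1.023, 2.618, -0.191]
ft_force: [-0.1, -0.9, -0.0]
width: 48.4
grasp_force: 0.0
door side [(0.59, array([250., 291.,  99., 125.]))]
door top [(0.87, array([231., 243.,  43.,  91.])), (0.62, array([177., 281.,  18.,  23.]))]
cup0 side [(0.95, array([196., 404.,  43.,  63.])), (0.62, array([410., 212.,  24.,  44.]))]
cup0 top [(0.98, array([431., 225.,  25.,  27.])), (0.71, array([176., 280.,  21.,  26.]))]
bottle side [(0.83, array([172., 352.,  42.,  96.])), (0.57, array([357., 265.,  14.,  11.]))]
bottle top [(0.77, array([175., 246.,  38.,  35.]))]
scraper side [(0.95, array([470., 248.,  59.,  56.]))]
scraper top [(0.97, array([439., 293.,  20.,  62.]))]
```

View pics/end.png

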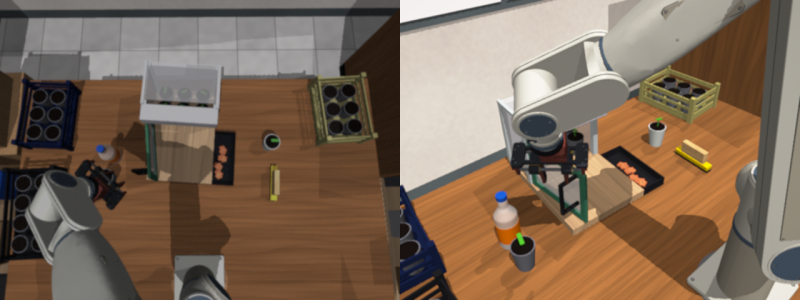

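The door stands square to the cabinet (top view, column ≈150). The gripper is clear above it, the shards are in the trough at (222,160), the scraper is upright at (274,182), and the cups and bottle are where they started.

```bash
python3 -c "
from workcell import ctrl
print(ctrl.close_job())"
```

```text
the job is handed in; nothing more can be done
None
```

I handed the job in at about 30 s of the 69 s allowed: the pictures show all four shards in the trough, the scraper upright on the bench, the door open about 1.5 rad and let go, and the cups and bottle unmoved. The verdict itself was not reported back.

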